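# Hang the washed cutlery caddy on its drip stand

## Robot

A 6-joint arm with a two-finger parallel gripper is mounted at the origin on the work surface. World frame = base frame: x ahead of the robot, y to its left, z up, the work surface at z = 0. Lengths are in m, angles in rad, forces in N, time in s.
With the tool pointing down it reaches from about 0.275 to 0.975 m from the base axis. Payload 8.4 kg.
Tool frame: the origin (TCP) lies at the very end of the fingers, on their centre line; the grasp point (between the pads) lies 19 mm behind it; z points along the fingers, y is the line along which they close (so a half turn about z gives the same grasp; the last joint's range is limited). The gripper opens to 92 mm and grips with 3 to 60 N. Pads are 20 mm wide; open, the fingers measure 128 mm over their backs; the gripper's body (75 mm by 189 mm) begins 69 mm behind the grasp point.
Start: joints at [-1.206, 0.353, 1.633, -0, 1.155, -0.002], TCP at [0.224, -0.583, 0.215] pointing down, gripper open.
Joint ranges: [-2.63, 2.63], [-0.92, 2.1], [0.06, 2.66], [-1.3, 4.44], [0, 2.69], [-3.02, 3.02]. Speed limits (rad/s): [2.22, 2.22, 2.79, 3.14, 3.14, 3.14].

## Interface

Orientations are given as a unit quaternion [x, y, z, w].
In Python, from cell import env, imaging gives the robot as it stands.
- The arm moves only by the shell command python3 -m inch 'ROWS' [OPENING] [FORCE]. ROWS is JSON, one flat list of numbers, 4 for each row, row after row: the shift along the tool's x, y, z in mm, then the turn about the tool's z in degrees. A call has 1 to 20 rows; each row shifts and turns the commanded pose from where the row before left it, along the tool's axes as they then stand; what a row does not reach is not made up. A row lasts 1/8 s, in which the tool goes at most 62.5 mm and 10.7 degrees, less where a joint would pass 70% of its speed; a pose out of reach is approached as far as the arm can. A call is refused whole if a number of a shift passes 62.5 or a number of a turn 10.7, either way. A call with a gripper value outside its range is refused whole. OPENING is the closure in counts, from 0 (fully open) to 255 (shut), set as the call begins (- or left out, the last holds). The fingers move at their own pace and stop on an object; FORCE is the grip in N (left out, the last holds). Time passes only in rows, so rows that do not move let the fingers close. It gives the time, the measured TCP pose, the force, the opening and the grip force at its end, in the units of the state.
- env.read_state(): the state, without advancing time (a new reading comes with each control period).
- imaging.camera(name): name is "scene" or "top" or "wrist"; returns a dict with "pixels" (400x640x3 uint8, blue, green, red), "z_map" (400x640 float32, m along the optical axis (not along the pixel's ray), 0 where there is no reading), "intrinsics" (3x3 intrinsics, pixels), "camera_from_world" (4x4, takes a point from world to camera coordinates). Camera axes: x right, y down, z forward; pixel columns grow to the right and rows downward; lengths in m; the calibration is good to about 2 mm. A picture is of the moment at which its call begins.
- env.hand_in(): hands the job in; it is judged then, once.
The state is a dict: "time_s": time; "q": joint angles; "dq": joint speeds; "tau": joint torques, N m; "ee_pos": TCP position; "ee_rot": TCP orientation; "wrist_force": force on the tool from outside, world axes, zero at the start; "torque": the same for the moment, N m; "finger_gap": finger opening in m; "grip_force": force on a finger pad.
Only numpy, scipy, OpenCV 4.12 (cv2) and the standard library are available. Lean on these libraries where they do the work, as an engineer would, in place of code of your own. Each camera call takes 0.05 s, during which the arm holds its last target. There are 200 camera calls.

## Task

Hang the empty cutlery caddy that has a loop with a hole at each end on the steel drip stand, both upright pins standing through its two holes and both loops resting on the stand's crossbars, so that it hangs upright and level. Lower it on, do not drop it, then let go; either way round will do. Leave the other caddy, the one without loops, standing where it is.

Things in the scene. Friction and masses are not known exactly. Their poses are not given: they have to be found in the camera images.
- caddy: Loose black plastic caddy, 0.2-0.45 kg: open box 76 (x) x 140 (y) x 80 mm high. Origin: centre of its underside, z up. At each end a flat loop 60 mm wide (x), 8 mm thick, underside 72 mm above the origin, reaching to y = -115 or +115 mm, round an upright through hole 40 (x) x 32 (y) mm centred at x = 0, y = -89 or +89 mm. Same after a half turn about z.
- caddy_handle (a point): Centre of the looped caddy's grey carrying handle, 133 mm above the caddy's origin; axes as the caddy's. A bar along y, 80 mm long, 16 mm thick (x) and 16 mm high, on two posts at y = -30 and +30 mm that stand on a thin divider. Pinch it across x at the middle.
- stand: Fixed dark steel stand. Origin: centre of the underside of its base, 80 (x) x 230 (y) x 8 mm, z up. At y = -89 and +89 mm an upright 30 (x) x 12 (y) mm with a crossbar 90 (x) x 12 (y) mm, top 100 mm above the origin; on its middle (x = 0) a pin 9 mm thick, tapered tip at 132 mm. A hung caddy's box is between the uprights, y along the stand's y, its origin 28 mm above the stand's.
- plain_caddy: The other caddy, loose: the same black box (76 x 140 x 80 mm, origin at the centre of its underside, y its long axis) with the same grey handle, top 141 mm up, but plain ends without loops or holes. Not to be moved.

How it is judged:
By the outcome, as a careful person would: the job done as asked, in the order asked, and still so for the second after the job is handed in, with the robot touching nothing.
It also fails if it takes over 42 s, if anything falls off the work surface, if the arm or the gripper's body presses on something with over 40 N, if the wrist force passes 120 N, or if a joint passes its speed limit or range.

## Working session

There is one attempt and no reset: what is moved stays moved. The work goes in short steps, Python scripts to look and compute and a shell command to move; the robot and the scene stay as the last step left them, time stands still between calls to the robot, and variables do not carry over. Pictures are saved under pics/ and viewed, at most 10 in all, crops included, and the job is handed in when it is done.

```bash
mkdir -p pics; python3 - <<'E'
from cell import env, imaging
import cv2,numpy as np
s=env.read_state();print(s['time_s'],s['ee_pos'],s['ee_rot'],s['finger_gap'])
for n in ['scene','top']:
    c=imaging.camera(n);np.savez(n+'.npz',**c);cv2.imwrite(f'pics/{n}1.png',c['pixels']);print(n,np.linalg.inv(c['camera_from_world'])[:3].round(3).tolist(),c['intrinsics'][0,0])
E
```

```text
0.0 [ 0.22399409 -0.58296522  0.21388673] [ 9.83226626e-01  1.82386801e-01 -1.07638074e-04 -6.67383629e-04] 0.09171203952563177
scene [[0.688, 0.593, -0.419, 0.886], [0.726, -0.555, 0.406, -0.357], [0.008, -0.584, -0.812, 0.804]] 393.9575940224212
top [[-0.019, -0.993, 0.116, 0.414], [-1.0, 0.017, -0.012, 0.008], [0.01, -0.116, -0.993, 1.182]] 498.68806011484713
```

View pics/top1.png

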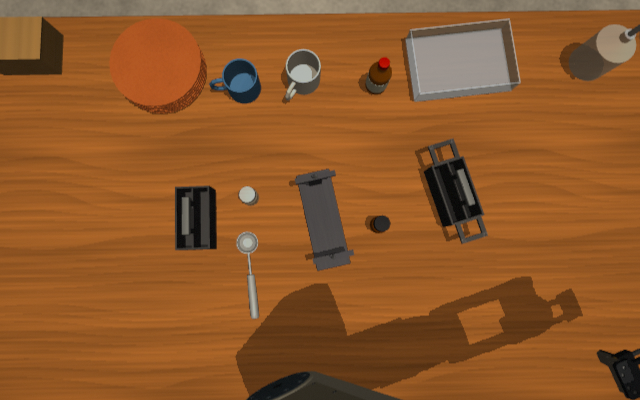

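View pics/scene1.png

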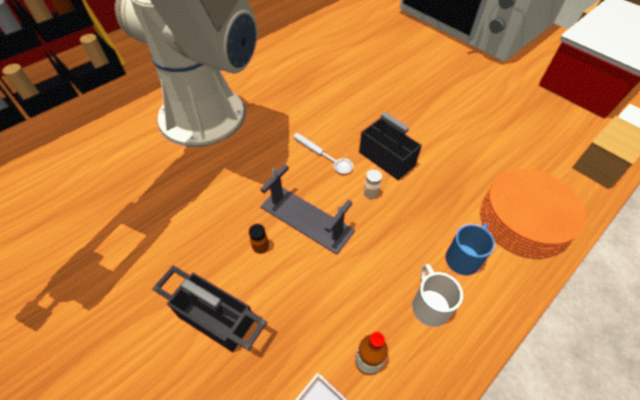

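The top view shows the looped caddy at about (455,190), the stand at (323,220) and the plain caddy at (195,218). Next I measure the handle, loops and stand.

```bash
cat > h.py <<'E'
import numpy as np,cv2
def world(c):
    K=c['intrinsics'];T=np.linalg.inv(c['camera_from_world']);z=c['z_map']
    v,u=np.mgrid[:z.shape[0],:z.shape[1]]
    p=np.stack([(u-K[0,2])/K[0,0]*z,(v-K[1,2])/K[1,1]*z,z],-1)
    w=p@T[:3,:3].T+T[:3,3]; w[z<=0]=np.nan; return w
def rect(P):
    (c,s,a)=cv2.minAreaRect((P[:,:2]*1000).astype(np.float32));b=cv2.boxPoints((c,s,a))
    e=max((b[1]-b[0],b[2]-b[1]),key=np.linalg.norm)
    return np.round(c,1),np.round(sorted(s),1),round(np.degrees(np.arctan2(e[1],e[0]))%180,2)
def sel(w,lo,hi,box):
    x0,x1,y0,y1=box
    with np.errstate(invalid='ignore'):
        return (w[...,2]>lo)&(w[...,2]<hi)&(w[...,0]>x0)&(w[...,0]<x1)&(w[...,1]>y0)&(w[...,1]<y1)
E
python3 - <<'E'
from h import *
for n in ['top','scene']:
    c=dict(np.load(n+'.npz'));w=world(c)
    if n=='top': print('centres',w[190,455].round(3),w[220,323].round(3),w[350,600].round(3))
    cad=(.3,.62,-.40,-.18);st=(.25,.6,-.12,.1)
    for nm,lo,hi,b in [('caddy handle',.125,.16,cad),('caddy all>.06',.06,.16,cad),('rims',.072,.09,cad),('stand base',.004,.014,st),('stand bars',.085,.112,st),('stand pins',.113,.15,st),('stand>.09',.085,.15,st)]:
        m=sel(w,lo,hi,b);k,l,S,C=cv2.connectedComponentsWithStats(m.astype(np.uint8))
        P=w[m]
        if len(P)>3: print(n,nm,len(P),rect(P),P[:,2].mean().round(4))
        for i in range(1,k):
            if S[i,4]>=4 and k<12: Q=w[l==i];print('    comp',S[i,4],Q.mean(0).round(4),rect(Q), Q[:,2].max().round(4))
E
```

```text
centres [ 0.543 -0.32   0.068] [ 0.485 -0.023  0.007] [ 0.218 -0.532  0.222]
top caddy handle 338 (array([ 542.5, -321.5]), array([17.4, 79.2]), np.float32(17.03)) 0.1402
    comp 338 [ 0.5421 -0.3203  0.1402] (array([ 542.5, -321.5]), array([17.4, 79.2]), np.float32(17.03)) 0.1477
top caddy all>.06 1729 (array([ 530.3, -325.4]), array([ 78.8, 203.9]), np.float32(16.42)) 0.0897
    comp 1729 [ 0.5281 -0.3248  0.0897] (array([ 530.3, -325.4]), array([ 78.8, 203.9]), np.float32(16.42)) 0.1477
top rims 1051 (array([ 530.3, -325.4]), array([ 78.8, 203.9]), np.float32(16.42)) 0.0797
    comp 1050 [ 0.5187 -0.3279  0.0797] (array([ 530.3, -325.4]), array([ 78.8, 203.9]), np.float32(16.42)) 0.0897
top stand base 3501 (array([425. , -10.2]), array([219.3, 349.5]), np.float32(179.96)) 0.0079
top stand bars 467 (array([488.8, -22.3]), array([ 89.6, 190.1]), np.float32(11.46)) 0.1001
    comp 241 [ 0.575  -0.0046  0.0998] (array([575.8,  -4.7]), array([12.7, 89.5]), np.float32(101.38)) 0.111
    comp 223 [ 0.4017 -0.0401  0.1005] (array([401.6, -40. ]), array([12. , 89.6]), np.float32(101.71)) 
[... 1580 characters left out ...]
2  0.0985] (array([572.2,  -3.2]), array([13.4, 91.8]), np.float32(102.0)) 0.1115
scene stand pins 48 (array([485.7, -22. ]), array([  7. , 185.6]), np.float32(11.45)) 0.1224
    comp 22 [ 0.3997 -0.0401  0.1218] (array([399. , -40.6]), array([6.2, 8.4]), np.float32(32.58)) 0.1311
    comp 26 [ 0.5734 -0.005   0.1228] (array([573.3,  -4.9]), array([6. , 6.5]), np.float32(48.93)) 0.132
scene stand>.09 583 (array([484.7, -21.3]), array([ 91.9, 192. ]), np.float32(11.67)) 0.1002
    comp 295 [ 0.4002 -0.0417  0.0997] (array([398.1, -39.3]), array([15. , 90.8]), np.float32(101.67)) 0.1311
    comp 288 [ 0.5742 -0.0061  0.1007] (array([572.2,  -3.2]), array([13.4, 91.8]), np.float32(102.0)) 0.132
```

The measurements agree with the given sizes. The handle centre is at (541,-321) mm, top at 0.140, with its long axis at 16.6°. The stand centre is at (487.5,-22) mm, axis at 11.5°, pins 177 mm apart. From the start, tool x (21.0°) needs a +4.4° turn, then a shift of (379,-160) mm.

```bash
python3 -m inch '[0,0,0,4.4, 47,-20,0,0, 47,-20,0,0, 47,-20,0,0, 47,-20,0,0, 47,-20,0,0, 47,-20,0,0, 47,-20,0,0, 50,-20,0,0, 0,0,0,0, 0,0,0,0]' 0 30
python3 - <<'E'
from cell import env, imaging
from h import *
from scipy.spatial.transform import Rotation as R
s=env.read_state();r=R.from_quat(s['ee_rot']).as_matrix();print(s['ee_pos'],np.degrees(np.arctan2(r[1,0],r[0,0])),r[:,2])
d=np.array([.5414,-.321,.114])-s['ee_pos'];print('tool shift',r.T@d*1000)
c=imaging.camera('wrist');cv2.imwrite('pics/w1.png',c['pixels']);w=world(c)
m=sel(w,.125,.16,(.45,.62,-.4,-.25));print(rect(w[m]),np.nanmean(w[m],0))
E
```

```text
time_s: 1.48
ee_pos: [0.5411, -0.3216, 0.2141]
ee_rot: [0.989, 0.145, -0.001, -0.0]
wrist_force: [-0.6, -0.3, -0.4]
finger_gap: 0.0915
grip_force: 0.0
[ 0.5410705  -0.32164006  0.21412461] 16.660863620953194 [-1.10816530e-03  2.03769365e-04 -9.99999365e-01]
tool shift [  0.59961938  -0.4673664  100.12430905]
(array([ 541.4, -321.2]), array([15.9, 79.5]), np.float32(16.78)) [ 0.54427156 -0.32037193  0.14047441]
```

View pics/w1.png

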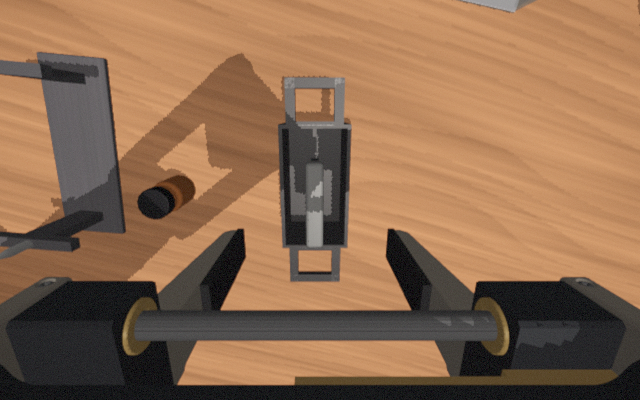

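The wrist view confirms the handle at (315,205), centred between the fingers and aligned with them. I descend, close and lift slightly.

```bash
python3 -m inch '[0,0,25,0, 0,0,30,0, 0,0,25,0, 0,0,15,0, 0,0,5,0, 0,0,0,0, 0,0,0,0]' 0 30
python3 -m inch '[0,0,0,0, 0,0,0,0, 0,0,0,0, 0,0,0,0, 0,0,0,0, 0,0,0,0, 0,0,0,0, 0,0,0,0]' 255 35
```

```text
time_s: 2.4
ee_pos: [0.5421, -0.3221, 0.1155]
ee_rot: [0.99, 0.144, 0.001, 0.0]
wrist_force: [-0.1, 0.5, 0.9]
finger_gap: 0.0919
grip_force: 0.0
time_s: 3.4
ee_pos: [0.5414, -0.3215, 0.1145]
ee_rot: [0.99, 0.144, -0.0, -0.0]
wrist_force: [0.1, 0.2, -4.8]
finger_gap: 0.0156
grip_force: 35.0
```

Gripped at a 15.6 mm gap. I lift, turn +5.1° and carry over the stand, a shift of (7,-304) mm.

```bash
python3 -m inch '[0,0,-10,0, 0,0,-20,0, 0,0,-30,0, 0,0,-30,0, 0,0,-30,0, 0,0,-20,0, 0,0,-10,0, 0,0,0,2.5, 0,0,0,2.6, 0,0,0,0, 0,0,0,0]'
python3 -m inch '[0,-10,0,0, 0,-20,0,0, 1,-30,0,0, 1,-30,0,0, 1,-30,0,0, 1,-30,0,0, 1,-30,0,0, 1,-30,0,0, 1,-30,0,0, 0,-30,0,0, 0,-20,0,0, 0,-10,0,0, 0,-4,0,0, 0,0,0,0, 0,0,0,0, 0,0,0,0, 0,0,0,0]'
cat > m.py <<'E'
from cell import env, imaging
from h import *
import sys
from scipy.spatial.transform import Rotation as R
s=env.read_state();r=R.from_quat(s['ee_rot']).as_matrix();print(s['time_s'],s['ee_pos'],np.degrees(np.arctan2(r[1,0],r[0,0])),s['wrist_force'],s['finger_gap'])
c=imaging.camera('scene');cv2.imwrite(f'pics/s{sys.argv[1]}.png',c['pixels']);w=world(c)
z0=s['ee_pos'][2]-.114
m=sel(w,z0+.066,z0+.086,(.33,.65,-.12,.08));P=w[m];P=P[~np.isnan(P[:,0])]
print('loops',rect(P));A=np.c_[P[:,:2]-P[:,:2].mean(0),np.ones(len(P))]
Q=P[P[:,2]>z0+.076];
e=np.array([.98,.199]);t=(Q[:,:2]-s['ee_pos'][:2])@e
print('z near/far ends',[np.median(Q[k,2]).round(4) for k in (t<-.08,t>.08)],'t range',P[:,:2]@e@np.ones(1) if 0 else (t.min().round(4),t.max().round(4)))
E
python3 m.py 2
```

```text
time_s: 4.78
ee_pos: [0.5414, -0.3217, 0.2645]
ee_rot: [0.995, 0.101, -0.0, -0.0]
wrist_force: [-0.4, -0.3, -4.8]
finger_gap: 0.0157
grip_force: 35.0
time_s: 6.9
ee_pos: [0.4878, -0.0227, 0.2645]
ee_rot: [0.995, 0.1, -0.0, -0.0]
wrist_force: [0.5, 0.6, -3.5]
finger_gap: 0.0159
grip_force: 35.0
6.9 [ 0.48775814 -0.02274675  0.26453081] 11.486553443812513 [ 0.47506162  0.61988369 -3.5230011 ] 0.015941956152951114
loops (array([485.7, -22.8]), array([ 78.7, 232.2]), np.float32(11.52))
z near/far ends [np.float64(0.2302), np.float64(0.2301)] t range (np.float64(-0.1181), np.float64(0.1141))
```

View pics/s2.png

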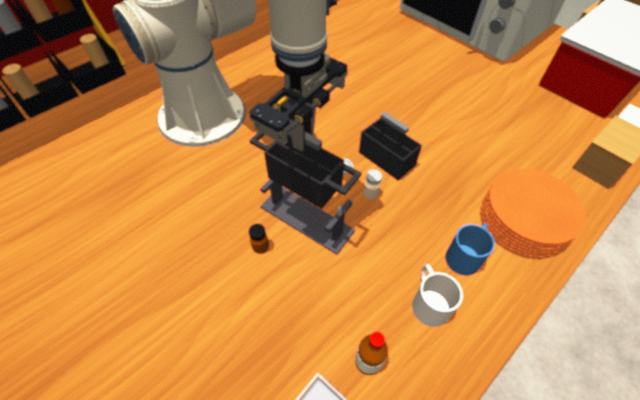

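In the scene picture the caddy hangs at about (305,170) above the stand (305,220). It is level to 0.1 mm and within 1 mm of the stand's centre. The loops should rest after 122 mm of lowering, the last part slow.

```bash
python3 -m inch '[0,0,8,0, 0,0,12,0, 0,0,15,0, 0,0,15,0, 0,0,15,0, 0,0,15,0, 0,0,12,0, 0,0,10,0, 0,0,8,0, 0,0,4,0, 0,0,2,0, 0,0,2,0, 0,0,0,0, 0,0,0,0]'
python3 m.py 3
```

```text
time_s: 8.7
ee_pos: [0.4879, -0.0225, 0.1468]
ee_rot: [0.995, 0.1, 0.0, 0.0]
wrist_force: [-0.3, 0.3, -3.7]
finger_gap: 0.0158
grip_force: 35.0
8.7 [ 0.48787631 -0.022465    0.14677903] 11.515190477788366 [-0.33762986  0.27098586 -3.65155363] 0.01575169422337989
loops (array([485.4, -20.7]), array([ 90.3, 231.2]), np.float32(11.54))
z near/far ends [np.float64(0.1125), np.float64(0.1125)] t range (np.float64(-0.1176), np.float64(0.1135))
```

The pins are inside the holes with no side force, and the loops are about 4.5 mm above the crossbars. I lower in small steps.

```bash
python3 -m inch '[0,0,1,0, 0,0,1,0, 0,0,1,0, 0,0,0.7,0, 0,0,0,0, 0,0,0,0]'
python3 -m inch '[0,0,0.5,0, 0,0,0,0]'
python3 -m inch '[0,0,0.4,0, 0,0,0,0]'
```

```text
time_s: 9.5
ee_pos: [0.4878, -0.0225, 0.1429]
ee_rot: [0.995, 0.1, 0.0, 0.0]
wrist_force: [0.3, -1.3, -4.6]
finger_gap: 0.016
grip_force: 35.0
time_s: 9.75
ee_pos: [0.4877, -0.0225, 0.1424]
ee_rot: [0.995, 0.1, 0.0, -0.0]
wrist_force: [0.2, -0.7, -4.3]
finger_gap: 0.0159
grip_force: 35.0
time_s: 10.0
ee_pos: [0.4878, -0.0224, 0.1423]
ee_rot: [0.995, 0.1, 0.0, -0.0]
wrist_force: [-1.4, 1.5, 2.1]
finger_gap: 0.0153
grip_force: 35.0
```

Contact: the weight has gone off the wrist (-4.3 to +2.1 N). I release and back straight up.

```bash
python3 -m inch '[0,0,0,0, 0,0,0,0, 0,0,0,0, 0,0,0,0, 0,0,0,0, 0,0,0,0]' 0
python3 -m inch '[0,0,-10,0, 0,0,-25,0, 0,0,-35,0, 0,0,-35,0, 0,0,-30,0, 0,0,-10,0, 0,0,0,0, 0,0,0,0]'
python3 - <<'E'
from cell import env, imaging
from h import *
for n in ['scene','wrist','top']:
    c=imaging.camera(n);w=world(c)
    if n!='top': cv2.imwrite(f'pics/end_{n}.png',c['pixels'])
    for lo,hi in((.098,.114),(.155,.18)):
        P=w[sel(w,lo,hi,(.33,.65,-.12,.08))]
        if len(P)<5: continue
        t=(P[:,:2]-[.4878,-.0224])@[.98,.199]
        print(n,rect(P),[np.median(P[k,2]).round(4) for k in (t<-.02,t>.02)])
im=np.hstack([cv2.imread('pics/end_scene.png')[100:300,180:440],cv2.imread('pics/end_wrist.png')[:200,150:480]])
cv2.imwrite('pics/end.png',cv2.resize(im,None,fx=1.35,fy=1.35))
E
```

```text
time_s: 10.75
ee_pos: [0.4877, -0.0225, 0.142]
ee_rot: [0.995, 0.1, -0.0, -0.0]
wrist_force: [0.4, -0.3, 0.3]
finger_gap: 0.0739
grip_force: 0.0
time_s: 11.75
ee_pos: [0.487, -0.0224, 0.2858]
ee_rot: [0.995, 0.1, -0.001, -0.0]
wrist_force: [-0.3, 0.1, -0.1]
finger_gap: 0.0919
grip_force: 0.0
scene (array([485.1, -21.5]), array([ 90.4, 232.7]), np.float32(11.56)) [np.float64(0.1067), np.float64(0.1067)]
scene (array([487.5, -22.9]), array([17.6, 77.9]), np.float32(11.89)) [np.float64(0.1684), np.float64(0.1675)]
wrist (array([486.4, -21.1]), array([ 89.9, 230.2]), np.float32(11.54)) [np.float64(0.1076), np.float64(0.1075)]
wrist (array([488.2, -22.9]), array([15.8, 78.8]), np.float32(11.03)) [np.float64(0.1688), np.float64(0.1686)]
top (array([424.2, -38. ]), array([ 88.5, 100.6]), np.float32(5.2)) [np.float64(0.1079), np.float64(nan)]
top (array([459.5, -29.8]), array([15.9, 18.4]), np.float32(10.1)) [np.float64(0.1698), np.float64(nan)]
  return _methods._mean(a, axis=axis, dtype=dtype,
  ret = ret.dtype.type(ret / rcount)
```

View pics/end.png

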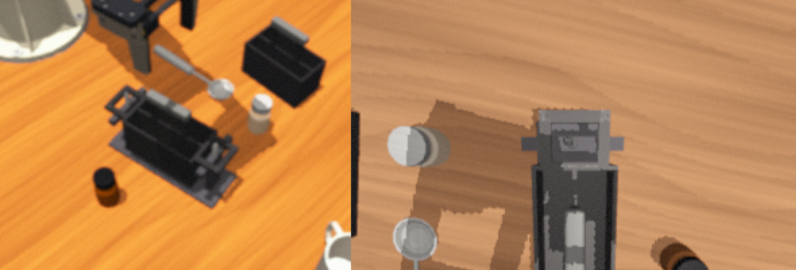

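The caddy hangs level, with both loop tops at 0.107–0.108. In the picture the far pin stands mid-hole at about (567,142), the near loop is seated too, and the plain caddy at (283,62) is undisturbed.

```bash
python3 -c "
from cell import env
print(env.hand_in())"
```

```text
the job is handed in; nothing more can be done
None
```

The looped caddy hangs upright and level on the stand with both loops on the crossbars, the gripper is clear, the plain caddy was not touched, and the job was handed in at about 12 s.

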